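# Shallots into the pan, then light the burner

## Robot

A 6-joint arm with a two-finger parallel gripper is mounted at the origin on the work surface. World frame = base frame: x ahead of the robot, y to its left, z up, the work surface at z = 0. Lengths are in mm, angles in rad, forces in N, time in s.
With the tool pointing down it reaches from about 325 to 900 mm from the base axis. Payload 6.1 kg.
Tool frame: the origin (TCP) lies between the finger pads; the fingertips stand 14 mm ahead of it and the grasp point (between the pads) lies 5 mm behind it (manip.tcp_to_tips is the distance from the TCP to the fingertips, in mm); z points along the fingers, y is the direction in which the jaws open and shut (so a half turn about z gives the same grasp; the last joint's range is limited). The gripper opens to 87 mm and grips with 3 to 60 N. Pads are 19 mm wide; open, the fingers measure 117 mm over their backs; the gripper's body (75 mm by 190 mm) begins 51 mm behind the grasp point.
Start: joints at [1.01, 0.22, 1.526, -0, 1.395, -0.126], TCP at [263.266, 566.84, 236.538] pointing down, gripper open.
Joint ranges: [-2.98, 2.98], [-0.91, 2.08], [0.09, 2.57], [-1.24, 4.39], [0.2, 2.65], [-2.68, 2.68]. Speed limits (rad/s): [2.57, 2.57, 3.01, 3.14, 3.14, 3.14].

## Interface

Orientations are given as a unit quaternion [w, x, y, z].
In Python, from rig import telemetry, viewer, finish_job, manip gives the robot as it stands. The module is installed in compiled form; this text tells all that it offers.
- The arm moves only by the shell command python3 -m inch 'ROWS' [OPENING] [FORCE]. ROWS is a JSON object of lists of equal length, an entry for each row: "dp": the shift along the tool's x, y, z in mm, a list of three; "turn": the turn, a rotation vector about the tool's x, y, z in degrees, a list of three. In form: {"dp": [[dx, dy, dz], ...], "turn": [[ax, ay, az], ...]}. A call has 1 to 20 rows; each row shifts and turns the commanded pose from where the row before left it, along the tool's axes as they then stand; what a row does not reach is not made up. A row lasts 1/10 s, in which the tool goes at most 50 mm and 8.59 degrees, less where a joint would pass 70% of its speed; a pose out of reach is approached as far as the arm can. A call is refused whole if a number of a shift passes 50 or a number of a turn 8.59, either way. A call with a gripper value outside its range is refused whole. OPENING is the finger opening in mm, from 0 to 87, set as the call begins (- or left out, the last holds). The fingers move at their own pace and stop on an object; FORCE is the grip in N (left out, the last holds). Time passes only in rows, so rows that do not move let the fingers close. It gives the time, the measured TCP pose, the force and the opening at its end, in the units of the state.
- telemetry.observe(): the state, without advancing time (a new reading comes with each control period).
- viewer.camera(name): name is "scene" or "side" or "wrist"; returns a dict with "frame" (480x640x3 uint8, blue, green, red), "fx", "fy", "cx", "cy" (pixels), "origin" and "attitude" of the camera in the world. Camera axes: x right, y up, looking along -z (the intrinsics and any distortion apply to the point x, -y, -z); pixel columns grow to the right and rows downward; lengths in mm; the calibration is good to about 2 mm. A picture is of the moment at which its call begins. There is no depth.
- finish_job(): hands the job in, once; it reports no verdict.
The state is a dict: "clock": time; "joints": joint angles; "joint_velocities": joint speeds; "tau": joint torques, N m; "position": TCP position; "ee_rot": TCP orientation; "contact_force": force on the tool from outside, world axes, zero at the start; "moment": the same for the moment, N m; "gripper_width": opening from 0.0 (shut) to 1.0 (fully open).
Only numpy, scipy, OpenCV 4.12 (cv2) and the standard library are available. Lean on these libraries where they do the work, as an engineer would, in place of code of your own. Each camera call takes 0.05 s, during which the arm holds its last target. There are 200 camera calls.

## Task

Turn the small jug so that its lip faces the frying pan, and tip all five shallots over the lip into the pan, holding the lip low over the pan. Stand the empty jug upright back on the table and, once the shallots are in, light the burner under the pan: push the gas knob in and turn it anticlockwise past its safety stop as far as it goes. Leave the pan on its burner and do not disturb the other things.

Things in the scene. Friction and masses are not known exactly. Their poses are not given: they have to be found in the camera images.
- jug_mid (a point): Centre of a small open aluminium jug, 45 mm above its underside. x towards the pouring lip (level when it stands), y sideways, z up. 90 mm tall, 60 mm wide over two flat, parallel, upright side walls (x -30 to +30), walls 2.5 mm, floor 4 mm. Weighs 0.18 to 0.29 kg empty.
- jug_lip (a point): Tip of the jug's pouring lip, 84 mm along x and 50 mm up z from jug_mid; same axes. The front wall rakes out 25 degrees, from x +30 at the foot to +72 at the rim (60 narrowing to 52 mm wide), so shallots roll out only when the jug is tipped lip-down well beyond 65 degrees; 80 to 90 degrees empties it.
- jug_handle (a point): Middle of the jug's handle, 60 mm behind (-x of) jug_mid and 4 mm above it: a loop of 10 mm round bar, from 17 to 81 mm above the jug's underside, reaching out to x -65; the back wall is at x -30.
- pan_floor (a point): Dark steel frying pan on the burner: centre of its inner floor, 4 mm above its underside; z up. Floor radius 67 mm, rim 180 mm across and 46 mm above this point. Its x axis points along its handle, which reaches 205 mm from the centre and up to 70 mm above the underside. Loose, 0.85 kg.
- burner (a point): Centre of the burner where the pan stands, on top of the pan supports, 72 mm above the table. Fixed to the hob (a steel box 45 mm tall with a black top); axes are the hob's, which reaches from -140 to +140 mm in x and from -240 to +120 mm in y from here. The knob's axis lies 90 mm from here along -x and 190 mm along -y of these axes.
- knob_grip (a point): Gas knob on the hob's top: a plain black upright bar 46 mm long, 14 mm thick and 38 mm tall on a short stem, turning about the vertical axis through its middle. This point is on that axis, 12 mm below the knob's top and 35 mm above the hob's black top; it moves with the knob. x runs along the bar, z up.
- knob_push (a joint): How far the knob is pushed down into the hob, m: 0 out, 0.0065 fully in. A spring pushes it back with 4 N at the start and about 7 N fully in.
- knob_turn (a joint): Turn of the knob, rad, anticlockwise seen from above: 0 off, 1.57 fully open (end stop). A safety stop inside blocks it at about 0.2 unless it is pushed in at least 5 mm; it must stay pushed in until about 0.7, then it may spring out. It stays where it is left (light friction).
- shallot0_center (a point): Centre of one of the five peeled shallots, brown balls of 24 mm diameter, 12 g, that start loose in the jug.
- shallot1_center (a point): Centre of one of the five peeled shallots, brown balls of 24 mm diameter, 12 g, that start loose in the jug.
- shallot2_center (a point): Centre of one of the five peeled shallots, brown balls of 24 mm diameter, 12 g, that start loose in the jug.
- shallot3_center (a point): Centre of one of the five peeled shallots, brown balls of 24 mm diameter, 12 g, that start loose in the jug.
- shallot4_center (a point): Centre of one of the five peeled shallots, brown balls of 24 mm diameter, 12 g, that start loose in the jug.
- bowl: White china bowl, 110 mm across, 50 mm tall; origin under its centre. Leave it alone.
- cup: White plastic cup, 70 mm across, 85 mm tall; origin under its centre. Leave it alone.
- jar: Clear jar with a white cap, 72 mm across, 100 mm tall; origin under its centre. Leave it alone.
- sauce: Amber sauce bottle, 56 mm across, 180 mm tall; origin under its centre. Leave it alone.
- plate: White china plate, 170 mm across, 20 mm tall; origin under its centre. Leave it alone.
Not all that is in view belongs to the job. Leave any blue look-alike of the part that bears jug_mid alone.

How it is judged:
By the outcome, as a careful person would: the job done as asked, in the order asked, and still so for the second after the job is handed in, with the robot touching nothing.
It also fails if it takes over 72 s, if anything falls off the work surface, if the arm or the gripper's body presses on something with over 40 N, if the wrist force passes 120 N, or if a joint passes its speed limit or range.

## Working session

There is one attempt and no reset: what is moved stays moved. The work goes in short steps, Python scripts to look and compute and a shell command to move; the robot and the scene stay as the last step left them, time stands still between calls to the robot, and variables do not carry over. Pictures are saved under pics/ and viewed, about 8 in all and at most 12, crops included, and the job is handed in when it is done.

```bash
mkdir -p pics; cat > h.py <<'E'
import numpy as np, cv2
from rig import telemetry, viewer, manip
from scipy.spatial.transform import Rotation as R
def rot(q):
    q=np.asarray(q,float)
    return R.from_quat([q[1],q[2],q[3],q[0]]).as_matrix() if q.size==4 else q.reshape(3,3)
def snap(n,f=None):
    c=viewer.camera(n); 
    if f: cv2.imwrite('pics/'+f,c['frame'])
    np.savez('cam_'+n+'.npz',**{k:np.asarray(v) for k,v in c.items()})
    return c
def load(n): return dict(np.load('cam_'+n+'.npz'))
def ray(c,u,v):
    d=rot(c['attitude'])@np.array([(u-c['cx'])/c['fx'],-(v-c['cy'])/c['fy'],-1.]); return np.array(c['origin'],float),d
def onz(c,u,v,z):
    o,d=ray(c,u,v); return o+d*(z-o[2])/d[2]
def proj(c,p):
    q=rot(c['attitude']).T@(np.asarray(p,float)-c['origin']); return np.array([c['cx']+c['fx']*q[0]/-q[2], c['cy']-c['fy']*q[1]/-q[2]])
def state():
    s=telemetry.observe(); print({k:(np.round(v,3).tolist()) for k,v in s.items()})
E
python3 - <<'E'
from h import *
for n in('scene','side'):
    c=snap(n,n+'0.png'); print(n,{k:np.round(np.asarray(v),3).tolist() for k,v in c.items() if k!='frame'})
state()
E
```

```text
scene {'fx': 553.011, 'fy': 553.011, 'cx': 321.52, 'cy': 246.584, 'origin': [1362.946, -57.764, 1076.268], 'attitude': [0.693, 0.258, 0.233, 0.632]}
side {'fx': 610.816, 'fy': 610.816, 'cx': 322.868, 'cy': 226.331, 'origin': [259.795, 925.425, 1128.275], 'attitude': [-0.128, -0.057, 0.35, 0.926]}
{'clock': 0.1, 'joints': [1.01, 0.221, 1.528, -0.0, 1.395, -0.126], 'joint_velocities': [-0.003, -0.001, -0.002, -0.002, 0.001, -0.001], 'tau': [0.001, -49.595, -38.852, 0.07, 0.052, -0.0], 'position': [262.975, 566.381, 235.54], 'ee_rot': [-0.0, 0.216, 0.976, -0.001], 'contact_force': [0.682, 0.174, 0.148], 'moment': [-0.022, -0.016, -0.021], 'gripper_width': 0.999}
```

View pics/scene0.png

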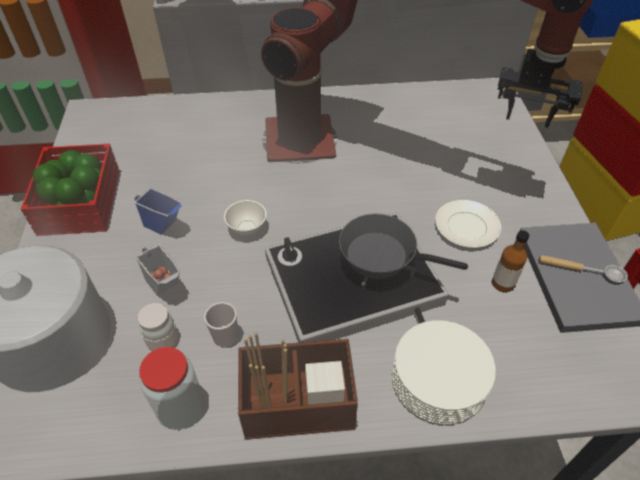

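View pics/side0.png

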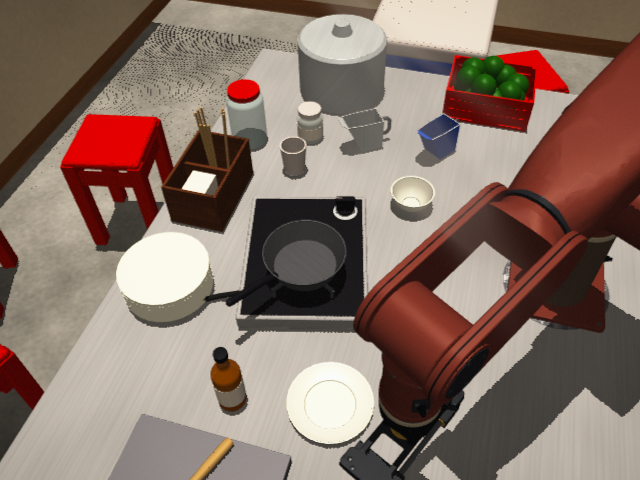

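The scene view shows two jugs. The grey aluminium one at (158,268) holds brown balls and fits the description. The blue one at (158,211) is the look-alike. The pan is at (377,245), the knob at (289,248) and the bowl at (246,219). I'll enlarge both views of the jug, plus the knob, to confirm.

```bash
python3 - <<'E'
from h import *
a=load('scene')['frame'];b=load('side')['frame']
x=cv2.resize(a[235:310,125:200],(400,400),interpolation=cv2.INTER_CUBIC)
y=cv2.resize(b[90:165,330:405],(400,400),interpolation=cv2.INTER_CUBIC)
cv2.imwrite('pics/crop1.png',np.hstack([x,y]))
c=load('scene')
for nm,u,v,z in[('bowl',246,219,25),('cup',221,323,42),('jar',156,322,50),('panrim',377,243,122),('knobtop',289,243,92)]: print(nm,onz(c,u,v,z).round())
c=load('side')
for nm,u,v,z in[('bowl',412,197,25),('cup',293,158,42),('jar',310,125,50),('panrim',304,250,122),('knobtop',345,203,92)]: print(nm,onz(c,u,v,z).round())
E
```

```text
bowl [ 351. -159.   25.]
cup [ 679. -214.   42.]
jar [ 669. -354.   50.]
panrim [547. 148. 122.]
knobtop [503. -52.  92.]
bowl [ 359. -163.   25.]
cup [ 687. -206.   42.]
jar [ 680. -339.   50.]
panrim [543. 148. 122.]
knobtop [501. -37.  92.]
```

View pics/crop1.png

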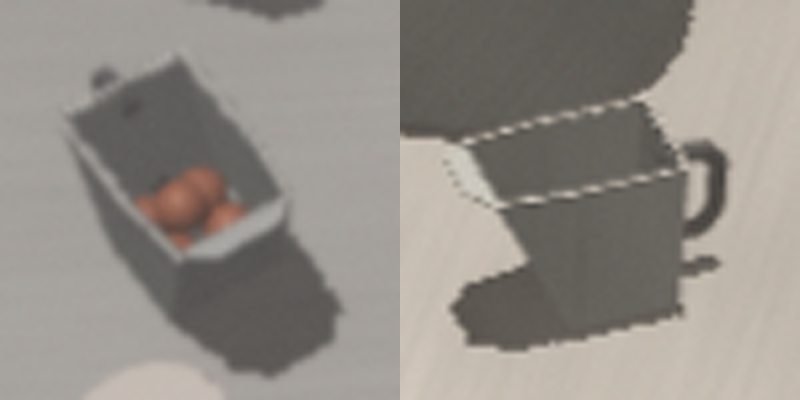

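The crop confirms it: the grey jug holds the brown shallots, its handle is at the back (toward the robot) and its lip points away from the robot. Next I'll fit its pose and the hob's.

```bash
python3 - <<'E'
from h import *
from scipy.optimize import least_squares as LS
S,D=load('scene'),load('side')
M=np.array([[-30,30],[-30,-30],[72,-26],[72,26]])
# scene: left side in jug (y+?) resolve by trying both
sc=np.array([[137.6,257.1],[158.8,245.3],[178.4,273.4],[159.7,283.4]])  # backL,backR,frontR,frontL in image
sd=np.array([[375,108.75],[384,122.25],[348.75,128.8],[342.2,116.6]]) 
for nm,c,p in(('scene',S,sc),('side',D,sd)):
    w=np.array([onz(c,*q,90)[:2] for q in p]); print(nm,w.round().tolist())
def f(v,cs):
    r=[]
    for c,p in cs:
        for m,q in zip(Mo,p):
            a=np.r_[v[:2]+R.from_euler('z',v[2]).as_matrix()[:2,:2]@m,90]; r.append(proj(c,a)-q)
    return np.ravel(r)
for Mo in (M,M[[1,0,3,2]]):
  for cs in([(S,sc)],[(D,sd)],[(S,sc),(D,sd)]):
    b=min((LS(f,[560,-340,y],args=(cs,)) for y in(0,1.5,3,-1.5)),key=lambda r:r.cost); print(b.x[:2].round(1),np.degrees(b.x[2]).round(1)%360,b.cost.round(2))
# hob top corners
for c,pts in((S,[(267,260),(305,328),(441,290)]),(D,[(257,198),(365,200),(238,318),(366,318)])):
    print([onz(c,*q,45)[:2].round().tolist() for q in pts])
E
```

```text
scene [[513.0, -403.0], [481.0, -358.0], [569.0, -306.0], [594.0, -345.0]]
side [[513.0, -405.0], [477.0, -354.0], [561.0, -304.0], [591.0, -349.0]]
[ 521.4 -366. ] 39.4 1138.87
[ 515.8 -359.7] 15.3 409.38
[ 518.7 -364.2] 32.0 1581.23
[ 521.5 -364.3] 33.2 2.93
[ 518.1 -364.9] 34.9 1.68
[ 519.6 -364.9] 33.7 6.57
[[511.0, -108.0], [711.0, -31.0], [637.0, 289.0]]
[[727.0, -40.0], [467.0, -103.0], [643.0, 301.0], [385.0, 230.0]]
```

```bash
python3 - <<'E'
from h import *
a=load('scene')['frame'];b=load('side')['frame']
x=cv2.resize(a[195:345,255:455],(800,600))[:, :]
y=cv2.resize(b[185:335,225:425],(800,600))
cv2.imwrite('pics/crop2.png',np.hstack([cv2.resize(x,(400,300)),cv2.resize(y,(400,300))]))
E
```

```text
(no output)
```

View pics/crop2.png

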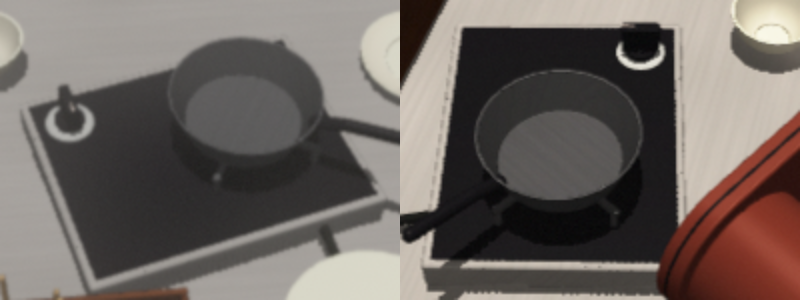

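```bash
python3 - <<'E'
from h import *
S,D=load('scene'),load('side')
for nm,a,b,z in[('panfloor',(376.5,253.5),(305,263.5),76),('ring',(290,256),(345,212.5),45),('bluejug top',(158,200),(440,128),90),('pot lid',(14,280),(342,28),170),('pothandle?',(40,285),(342,48),150),('bottle cap',(522,237),(221,354),180)]:
    print(nm,onz(S,*a,z).round(),onz(D,*b,z).round())
E
python3 -m inch '{"dp":[[-23.7,-28.9,-2.5],[-23.7,-28.9,-2.5],[-23.7,-28.9,-2.5],[-23.7,-28.9,-2.5],[-23.7,-28.9,-2.5],[-23.7,-28.9,-2.5],[-23.7,-28.9,-2.5],[-23.7,-28.9,-2.5],[-23.7,-28.9,-2.5],[-23.7,-28.9,-2.5],[-23.7,-28.9,-2.5],[-23.7,-28.9,-2.5],[-23.7,-28.9,-2.5]],"turn":[[0,0,0],[0,0,0],[0,0,0],[0,0,0],[0,0,0],[0,0,0],[0,0,0],[0,0,0],[0,0,0],[0,0,0],[0,0,0],[0,0,0],[0,0,0]]}' 87 20
python3 -c "
from h import *;state()"
```

```text
panfloor [541. 152.  76.] [542. 148.  76.]
ring [504. -52.  45.] [504. -50.  45.]
bluejug top [ 327. -375.   90.] [ 329. -369.   90.]
pot lid [ 620. -620.  170.] [ 673. -651.  170.]
pothandle? [ 622. -575.  150.] [ 653. -579.  150.]
bottle cap [609. 452. 180.] [597. 457. 180.]
clock: 1.4
position: [384.3, 94.9, 268.9]
ee_rot: [-0.0, 0.216, 0.976, 0.0]
contact_force: [0.9, -0.4, -0.3]
gripper_width: 0.999
{'clock': 1.4, 'joints': [0.042, -0.383, 2.033, 0.0, 1.492, -1.094], 'joint_velocities': [-0.951, -0.045, -0.015, 0.0, 0.055, -0.942], 'tau': [4.998, -21.701, -38.938, -0.026, 0.277, 1.257], 'position': [384.29, 94.861, 268.922], 'ee_rot': [-0.0, 0.216, 0.976, 0.0], 'contact_force': [0.889, -0.425, -0.254], 'moment': [-0.02, 0.029, 0.037], 'gripper_width': 0.999}
```

```bash
python3 -m inch '{"dp":[[-23.7,-28.9,-2.5],[-23.7,-28.9,-2.5],[-23.7,-28.9,-2.5],[-23.7,-28.9,-2.5],[-23.7,-28.9,-2.5],[-23.7,-28.9,-2.5],[-23.7,-28.9,-2.5],[-23.7,-28.9,-2.5],[-23.7,-28.9,-2.5],[-23.7,-28.9,-2.5],[-23.7,-28.9,-2.5],[-23.7,-28.9,-2.5],[-23.7,-28.9,-2.5]],"turn":[[0,0,0],[0,0,0],[0,0,0],[0,0,0],[0,0,0],[0,0,0],[0,0,0],[0,0,0],[0,0,0],[0,0,0],[0,0,0],[0,0,0],[0,0,0]]}'
python3 -m inch '{"dp":[[0,0,0],[0,0,0],[0,0,0],[0,0,0],[0,0,0],[0,0,0],[0,0,0],[0,0,0],[0,0,0],[0,0,0],[0,0,0],[0,0,0],[0,0,0],[0,0,0],[0,0,0],[0,0,0]],"turn":[[0,0,8.1],[0,0,8.1],[0,0,8.1],[0,0,8.1],[0,0,8.1],[0,0,8.1],[0,0,8.1],[0,0,8.1],[0,0,8.1],[0,0,8.1],[0,0,8.1],[0,0,8.1],[0,0,8.1],[0,0,8.1],[0,0,8.1],[0,0,0]]}'
python3 -c "
from h import *;c=snap('wrist','w1.png');state();print({k:np.round(np.asarray(v),3).tolist() for k,v in c.items() if k!='frame'})
for p in [(520,-365,90)]: print(proj(c,p))"
```

```text
clock: 2.7
position: [505.6, -375.6, 300.9]
ee_rot: [-0.0, 0.216, 0.976, 0.0]
contact_force: [-0.3, -0.2, 1.4]
gripper_width: 1.0
clock: 4.3
position: [505.5, -374.0, 300.9]
ee_rot: [-0.0, 0.958, 0.288, -0.0]
contact_force: [0.0, -0.5, -0.3]
gripper_width: 0.998
{'clock': 4.35, 'joints': [-0.762, 0.197, 1.434, -0.0, 1.512, 0.219], 'joint_velocities': [-0.001, -0.002, -0.001, 0.002, 0.001, -0.039], 'tau': [-0.006, -49.393, -39.822, 0.084, 0.015, 0.62], 'position': [505.447, -374.03, 300.972], 'ee_rot': [-0.0, 0.957, 0.29, -0.0], 'contact_force': [-0.417, 0.065, 0.348], 'moment': [-0.091, 0.134, 0.011], 'gripper_width': 0.999}
{'fx': 427.361, 'fy': 427.361, 'cx': 320.871, 'cy': 235.895, 'origin': [563.251, -337.145, 450.144], 'attitude': [0.874, -0.114, 0.062, -0.469]}
[320.44536288 185.23930453]
```

View pics/w1.png

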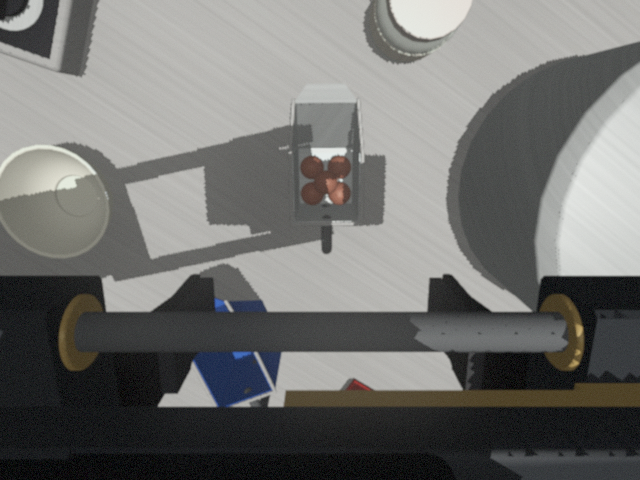

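Picture 5 (wrist view) shows the jug at (327,165), squared to the jaws, with five shallots inside. The rim's back corners are at (292,222) and (358,222), and its front corners at about (293,99) and (361,100). The blue jug lies behind and to the left. I'll refine the jug pose from these corners.

```bash
python3 - <<'E'
from h import *
from scipy.optimize import least_squares as LS
c=load('wrist')
g=c['frame'][80:235,285:370]; cv2.imwrite('pics/w1c.png',cv2.resize(g,None,fx=3.8,fy=3.8,interpolation=cv2.INTER_CUBIC))
for p in[(292,222),(358,222),(361,100),(293,99)]: print(onz(c,*p,90).round(1))
M=np.array([[-30,30],[-30,-30],[72,-26],[72,26]])
P=np.array([(292,222),(358,222),(361,100),(293,99)])
f=lambda v:np.ravel([proj(c,np.r_[v[:2]+R.from_euler('z',v[2]).as_matrix()[:2,:2]@m,90])-q for m,q in zip(M,P)])
b=LS(f,[520,-365,.6]);print(b.x[:2],np.degrees(b.x[2]),b.fun.round(1))
# handle pixel end
print('handle end',onz(c,327,250,49).round(1))
# fit kinematics
J=[([1.01,.221,1.528,0,1.395],[262.975,566.381,235.54]),([.042,-.383,2.033,0,1.492],[384.29,94.861,268.922]),([-.762,.197,1.434,0,1.512],[505.447,-374.03,300.972])]
def k(v): 
    r=[]
    for j,p in J:
        s=j[1];e=s+j[2]
        r+= [v[0]+v[1]*np.sin(s)+v[2]*np.sin(e)-np.sqrt(p[0]**2+p[1]**2-78.5**2), v[3]+v[1]*np.cos(s)+v[2]*np.cos(e)-p[2]]
    return r
b=LS(k,[0,425,400,150]);print(b.x.round(1),np.round(b.fun,1))
E
```

```text
[ 479.8 -362.1   90. ]
[ 511.4 -409.7   90. ]
[ 595.3 -354.2   90. ]
[ 565.8 -308.2   90. ]
[ 520.37538115 -369.98983646] 32.854438762809934 [-1.6  0.2  1.8  1.  -1.7 -0.6  1.6 -0.5]
handle end [ 465.6 -408.7   49. ]
[ -4.5 407.2 546.4 -65.3] [ 3.1 -0.4  0.1  0.2 -3.2  0.2]
```

View pics/w1c.png

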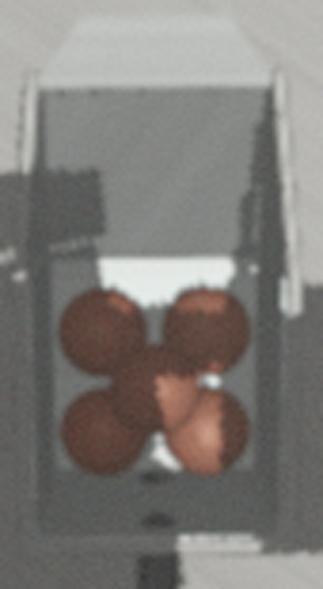

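```bash
python3 -m inch '{"dp":[[13.5,1.5,0],[13.5,1.5,0],[0,0,0],[0,0,0],[0,0,0],[-8.5,0,18.1],[-8.5,0,18.1],[-8.5,0,18.1],[-8.5,0,18.1],[-8.5,0,18.1],[-8.5,0,18.1],[-8.5,0,18.1],[-8.5,0,18.1],[0,0,0],[0,0,0]],"turn":[[0,0,0],[0,0,0],[0,8.33,0],[0,8.33,0],[0,8.34,0],[0,0,0],[0,0,0],[0,0,0],[0,0,0],[0,0,0],[0,0,0],[0,0,0],[0,0,0],[0,0,0],[0,0,0]]}' 87 45
python3 - <<'E'
from h import *
state()
s=telemetry.observe();m=rot(s['ee_rot']);t=np.array([530,-361.4,58.5]);d=t-s['position']
print(m.round(3).tolist(),'yaw y',np.degrees(np.arctan2(m[1,1],m[0,1])),'tool delta',(m.T@d).round(1))
E
```

```text
clock: 5.85
position: [530.1, -361.4, 141.6]
ee_rot: [-0.063, 0.934, 0.283, 0.207]
contact_force: [0.1, 0.2, 0.8]
gripper_width: 1.0
{'clock': 5.85, 'joints': [-0.944, 0.288, 1.693, 0.473, 1.186, -0.147], 'joint_velocities': [-0.005, -0.025, -0.022, 0.001, -0.003, -0.0], 'tau': [0.019, -47.68, -33.981, 2.033, 0.396, -0.012], 'position': [530.07, -361.406, 141.579], 'ee_rot': [-0.063, 0.934, 0.283, 0.207], 'contact_force': [0.065, 0.234, 0.752], 'moment': [-0.201, 0.317, 0.001], 'gripper_width': 1.0}
[[0.754, 0.554, 0.352], [0.502, -0.832, 0.235], [0.423, -0.001, -0.906]] yaw y -56.329661217479675 tool delta [-35.2   0.   75.3]
```

```bash
python3 -m inch '{"dp":[[-5,0,10.8],[-5,0,10.8],[-5,0,10.8],[-5,0,10.8],[-5,0,10.8],[-5,0,10.8],[-5,0,10.5],[0,0,0]],"turn":[[0,0,0],[0,0,0],[0,0,0],[0,0,0],[0,0,0],[0,0,0],[0,0,0],[0,0,0]]}'
python3 -m inch '{"dp":[[0,0,0],[0,0,0],[0,0,0],[0,0,0],[0,0,0],[0,0,0],[0,0,0],[0,0,0],[0,0,0],[0,0,0]],"turn":[[0,0,0],[0,0,0],[0,0,0],[0,0,0],[0,0,0],[0,0,0],[0,0,0],[0,0,0],[0,0,0],[0,0,0]]}' 40 45
python3 - <<'E'
from h import *
snap('scene');snap('side');c=snap('wrist')
a,b=load('scene')['frame'],load('side')['frame']
x=cv2.resize(a[205:325,100:220],(266,266));y=cv2.resize(b[60:180,310:430],(266,266));z=cv2.resize(c['frame'],(266,266))
cv2.imwrite('pics/g1.png',np.hstack([x,y,z]));state()
E
```

```text
clock: 6.65
position: [528.5, -360.7, 56.0]
ee_rot: [-0.064, 0.935, 0.282, 0.206]
contact_force: [-0.0, 0.4, -0.7]
gripper_width: 1.0
clock: 7.65
position: [529.8, -362.4, 59.1]
ee_rot: [-0.062, 0.935, 0.282, 0.207]
contact_force: [-0.5, -0.3, 5.9]
gripper_width: 0.687
{'clock': 7.8, 'joints': [-0.946, 0.4, 1.726, 0.507, 1.056, -0.224], 'joint_velocities': [0.001, 0.001, 0.001, 0.001, -0.001, -0.0], 'tau': [0.622, -47.992, -29.668, 1.621, 0.409, -0.045], 'position': [529.804, -362.368, 59.153], 'ee_rot': [-0.062, 0.935, 0.282, 0.207], 'contact_force': [-1.275, -1.211, 5.617], 'moment': [-0.022, 0.344, -0.014], 'gripper_width': 0.685}
```

View pics/g1.png

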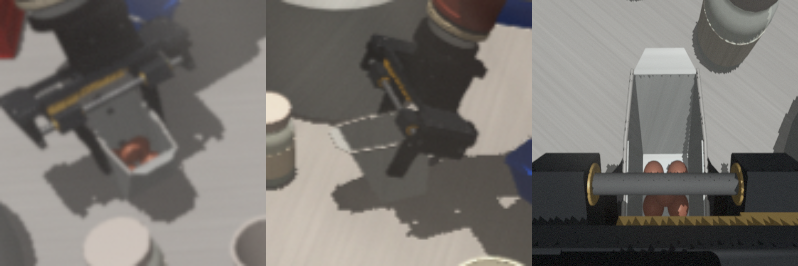

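The jaws read 59.7 mm, which matches the jug's 60 mm width, and the picture shows it held across both side walls. Next I lift it and turn it toward the pan heading.

```bash
python3 -m inch '{"dp":[[2,0,-4.5],[4,0,-9],[8,0,-17.2],[8,0,-17.2],[8,0,-17.2],[8,0,-17.2],[8,0,-17.2],[8,0,-17.2],[8,0,-17.2],[8,0,-17.2],[8,0,-17.2],[8,0,-17.2],[0,0,0],[0,0,0],[0,0,0],[0,0,0],[0,0,0],[0,0,0]],"turn":[[0,0,0],[0,0,0],[0,0,0],[0,0,0],[0,0,0],[0,0,0],[0,0,0],[0,0,0],[0,0,0],[0,0,0],[0,0,0],[0,0,0],[-2.2,0,4.74],[-2.2,0,4.74],[-2.2,0,4.74],[-2.2,0,4.74],[-2.3,0,4.74],[0,0,0]]}'
python3 - <<'E'
from h import *
state();s=telemetry.observe();m=rot(s['ee_rot']);phi=np.radians(7.5)
t=np.array([541.5-62*np.cos(phi),150-62*np.sin(phi),220]);d=t-s['position']
print(m.round(3).tolist(),'target',t.round(1),'tool delta',(m.T@d).round(1))
E
```

```text
clock: 9.6
position: [529.1, -361.3, 264.9]
ee_rot: [-0.013, 0.974, 0.063, 0.216]
contact_force: [0.3, 0.1, -2.0]
gripper_width: 0.691
{'clock': 9.6, 'joints': [-0.914, 0.03, 1.741, 0.407, 1.17, 0.404], 'joint_velocities': [-0.01, 0.029, -0.026, 0.015, 0.03, -0.105], 'tau': [0.029, -43.042, -41.056, 2.15, -1.469, 1.052], 'position': [529.084, -361.344, 264.912], 'ee_rot': [-0.013, 0.974, 0.063, 0.216], 'contact_force': [0.252, 0.107, -2.03], 'moment': [-0.081, 0.53, -0.017], 'gripper_width': 0.691}
[[0.898, 0.129, 0.42], [0.118, -0.992, 0.053], [0.423, 0.002, -0.906]] target [480.  141.9 220. ] tool delta [  -3.7 -505.5   46.6]
```

```bash
python3 -m inch '{"dp":[[0,-10,0],[0,-20,0],[0,-30,0],[0,-30,0],[0,-30,0],[0,-30,0],[0,-30,0],[0,-30,0],[0,-30,0],[0,-30,0],[0,-30,0],[0,-30,0],[0,-30,0],[0,-30,0],[0,-30,0],[0,-30,0],[0,-18,0],[0,-8,0],[0,0,0],[0,0,0]],"turn":[[0,0,0],[0,0,0],[0,0,0],[0,0,0],[0,0,0],[0,0,0],[0,0,0],[0,0,0],[0,0,0],[0,0,0],[0,0,0],[0,0,0],[0,0,0],[0,0,0],[0,0,0],[0,0,0],[0,0,0],[0,0,0],[0,0,0],[0,0,0]]}'
python3 - <<'E'
from h import *
state();s=telemetry.observe();m=rot(s['ee_rot']);phi=np.radians(7.5)
t=np.array([541.5-62*np.cos(phi),150-62*np.sin(phi),220]);d=t-s['position']
print(m.round(3).tolist(),'target',t.round(1),'tool delta',(m.T@d).round(1))
snap('scene');snap('side');a,b=load('scene')['frame'],load('side')['frame']
cv2.imwrite('pics/p1.png',np.hstack([cv2.resize(a[150:350,240:480],(400,333)),cv2.resize(b[150:350,200:440],(400,333))]))
E
```

```text
clock: 11.6
position: [467.6, 109.4, 262.7]
ee_rot: [-0.013, 0.974, 0.064, 0.216]
contact_force: [0.1, 0.7, -3.2]
gripper_width: 0.685
{'clock': 11.6, 'joints': [0.04, -0.525, 2.196, 0.043, 1.037, 1.467], 'joint_velocities': [-0.019, 0.0, 0.001, -0.001, -0.003, 0.005], 'tau': [0.635, -18.844, -43.866, 0.323, -2.677, 0.036], 'position': [467.624, 109.393, 262.7], 'ee_rot': [-0.013, 0.974, 0.064, 0.216], 'contact_force': [0.149, 0.655, -3.217], 'moment': [-0.089, 0.6, -0.027], 'gripper_width': 0.685}
[[0.899, 0.13, 0.419], [0.118, -0.992, 0.054], [0.422, 0.001, -0.907]] target [480.  141.9 220. ] tool delta [ -3.  -30.7  45.6]
```

View pics/p1.png

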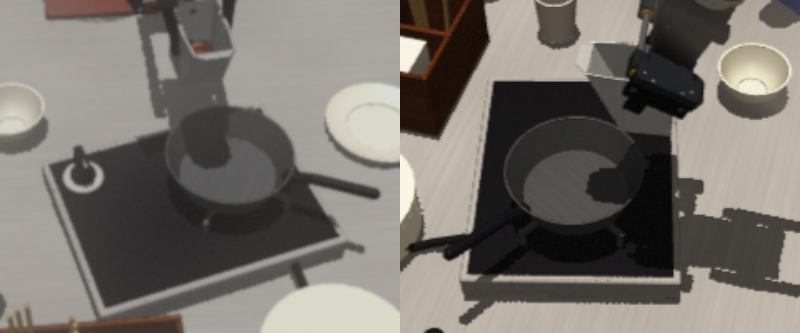

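Picture 7 shows the jug upright behind the pan with its lip toward it, and the pan undisturbed. The arm fell about 30 mm short in y because of the joint-speed cap. I'll close that gap, tip to 55°, then lower.

```bash
python3 -m inch '{"dp":[[-1,-10.2,15.2],[-1,-10.2,15.2],[-1,-10.2,15.2],[0,0,0],[0,0,0],[0,0,0],[0,0,0],[0,0,0],[0,0,0],[0,0,0],[0,0,0],[0,0,0],[0,0,0],[0,0,0],[6,0,10.4],[6,0,10.4],[0,0,0]],"turn":[[0,0,0],[0,0,0],[0,0,0],[0,-5,0],[0,-5,0],[0,-5,0],[0,-5,0],[0,-5,0],[0,-5,0],[0,-5,0],[0,-5,0],[0,-5,0],[0,-5,0],[0,-5,0],[0,0,0],[0,0,0],[0,0,0]]}' - 50
python3 - <<'E'
from h import *
state();s=telemetry.observe();m=rot(s['ee_rot']);th=np.degrees(np.arctan2(np.hypot(m[0,2],m[1,2]),-m[2,2]))
print('tilt',th,'y.z',m[2,1])
t=np.radians(-25);jx=m@np.array([np.cos(t),0,-np.sin(t)*-1]);
# jug axes in tool frame at grasp: tool tilt +25 about tool y
G=R.from_euler('y',-25,degrees=True).as_matrix()  # tool(level)->tilted inverse
jx=m@G@np.array([1,0,0]);jz=m@G@np.array([0,0,-1])
mid=np.array(s['position'])-12*jx-13.5*jz; print('jx',jx.round(2),'mid',mid.round(),'lip',(mid+84*jx+50*jz).round(),'foot',(mid+30*jx-45*jz).round())
E
```

```text
clock: 13.4
position: [478.9, 141.7, 193.6]
ee_rot: [0.017, 0.964, 0.062, -0.259]
contact_force: [-0.5, -0.0, -3.0]
gripper_width: 0.688
{'clock': 13.4, 'joints': [0.13, 0.378, 1.5, -0.0, 1.789, 1.572], 'joint_velocities': [0.007, -0.031, -0.019, 0.001, 0.04, 0.004], 'tau': [-0.278, -54.334, -36.591, 0.021, 2.807, -0.022], 'position': [478.949, 141.667, 193.596], 'ee_rot': [0.017, 0.964, 0.062, -0.259], 'contact_force': [-0.465, -0.008, -2.976], 'moment': [0.056, -0.494, 0.0], 'gripper_width': 0.688}
tilt 30.117224764988524 y.z 0.0006324760173672117
jx [ 0.57  0.07 -0.82] mid [461. 139. 196.] lip [549. 151. 155.] foot [442. 137. 145.]
```

```bash
python3 -m inch '{"dp":[[0,0,0],[0,0,0],[0,0,0],[0,0,0],[0,0,0],[0,0,0],[0,0,0],[0,0,0],[0,0,0],[0,0,0],[0,0,0],[0,0,0],[0,0,0],[0,0,0],[0,0,0],[0,0,0],[0,0,0],[0,0,0],[0,0,0],[0,0,0]],"turn":[[0,-2.5,0],[0,-2.5,0],[0,-2.5,0],[0,-2.5,0],[0,-2.5,0],[0,-2.5,0],[0,-2.5,0],[0,-2.5,0],[0,-2.5,0],[0,-2.5,0],[0,-2.5,0],[0,-2.5,0],[0,0,0],[0,0,0],[0,0,0],[0,0,0],[0,0,0],[0,0,0],[0,0,0],[0,0,0]]}'
python3 - <<'E'
from h import *
state()
snap('scene');snap('side');a,b=load('scene')['frame'],load('side')['frame']
cv2.imwrite('pics/p2.png',np.hstack([cv2.resize(a[150:350,240:480],(400,333)),cv2.resize(b[150:350,200:440],(400,333))]))
E
```

```text
clock: 15.4
position: [480.1, 142.2, 196.0]
ee_rot: [0.033, 0.864, 0.056, -0.499]
contact_force: [0.3, -0.1, -2.9]
gripper_width: 0.682
{'clock': 15.4, 'joints': [0.13, 0.771, 1.167, 0.0, 2.25, 1.572], 'joint_velocities': [-0.001, 0.002, -0.002, -0.001, 0.002, -0.001], 'tau': [0.006, -66.793, -31.958, 0.036, 5.316, -0.032], 'position': [480.114, 142.237, 195.965], 'ee_rot': [0.033, 0.864, 0.056, -0.499], 'contact_force': [0.294, -0.123, -2.946], 'moment': [0.131, -0.836, 0.013], 'gripper_width': 0.682}
```

View pics/p2.png

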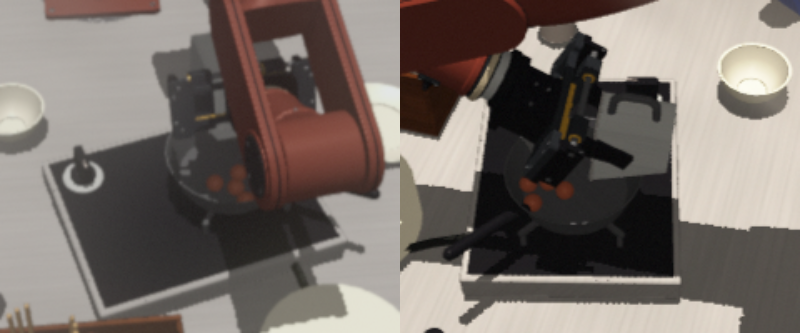

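Picture 8 shows at least four shallots on the pan floor, with the rest hidden by the gripper. I'll tip 4° more to make sure, raise, right the jug, then count.

```bash
python3 -m inch '{"dp":[[0,0,0],[0,0,0],[0,0,0],[0,0,0],[0,0,0],[-9,0,-4.4],[-9,0,-4.4],[-9,0,-4.4],[0,0,0],[0,0,0],[0,0,0],[0,0,0],[0,0,0],[0,0,0],[0,0,0],[0,0,0],[0,0,0],[0,0,0]],"turn":[[0,-2,0],[0,-2,0],[0,0,0],[0,0,0],[0,0,0],[0,0,0],[0,0,0],[0,0,0],[0,7,0],[0,7,0],[0,7,0],[0,7,0],[0,7,0],[0,7,0],[0,7,0],[0,7,0],[0,7,0],[0,0,0]]}'
python3 -m inch '{"dp":[[0,0,0],[0,0,0],[0,0,0],[0,0,0],[-5,20,-15],[-5,25,-15],[-5,25,0],[0,25,0],[0,25,0],[0,0,0]],"turn":[[0,7,0],[0,7,0],[0,7,0],[0,5,0],[0,0,0],[0,0,0],[0,0,0],[0,0,0],[0,0,0],[0,0,0]]}'
python3 - <<'E'
from h import *
state()
snap('scene');snap('side');snap('wrist');a,b,c=[load(n)['frame'] for n in('scene','side','wrist')]
cv2.imwrite('pics/p3.png',np.hstack([cv2.resize(a[170:320,250:430],(266,222)),cv2.resize(b[200:350,220:400],(266,222)),cv2.resize(c,(266,222))]))
for n,i in(('scene',a),('side',b),('wrist',c)):
    h=cv2.cvtColor(i,cv2.COLOR_BGR2HSV)
E
```

```text
clock: 17.3
position: [477.2, 142.2, 227.1]
ee_rot: [0.001, 0.998, 0.065, -0.008]
contact_force: [-1.0, 0.2, -3.9]
gripper_width: 0.689
clock: 18.3
position: [469.8, 17.3, 247.9]
ee_rot: [-0.013, 0.975, 0.062, 0.215]
contact_force: [-0.8, 0.1, -2.8]
gripper_width: 0.684
{'clock': 18.3, 'joints': [-0.238, -0.548, 2.236, 0.173, 1.051, 1.151], 'joint_velocities': [0.056, -0.003, 0.01, -0.002, -0.004, 0.077], 'tau': [-1.016, -17.101, -42.863, 0.992, -2.451, -0.729], 'position': [469.78, 17.272, 247.89], 'ee_rot': [-0.013, 0.975, 0.062, 0.215], 'contact_force': [-0.83, 0.056, -2.818], 'moment': [-0.101, 0.54, 0.034], 'gripper_width': 0.684}
```

View pics/p3.png

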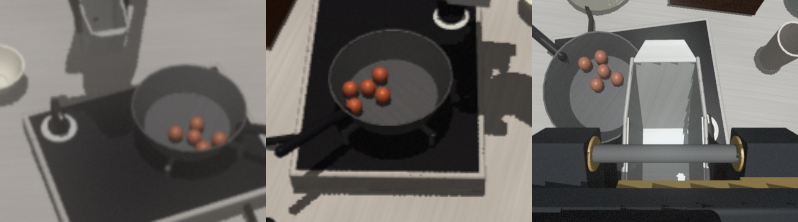

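All five shallots are in the pan, visible in all three cameras, and the wrist view shows the jug empty. I'll carry the jug back to its own area.

```bash
python3 -m inch '{"dp":[[0,12,0],[0,25,0],[0,25,0],[0,25,0],[0,25,0],[0,25,0],[0,25,0],[0,25,0],[0,25,0],[0,25,0],[0,25,0],[0,25,0],[0,25,0],[0,25,0],[0,20,0],[0,10,0],[0,0,0],[0,0,0]],"turn":[[0,0,0],[0,0,0],[0,0,0],[0,0,0],[0,0,0],[0,0,0],[0,0,0],[0,0,0],[0,0,0],[0,0,0],[0,0,0],[0,0,0],[0,0,0],[0,0,0],[0,0,0],[0,0,0],[0,0,0],[0,0,0]]}'
python3 - <<'E'
from h import *
s=telemetry.observe();m=rot(s['ee_rot']);print(m.round(3).tolist(),s['joints'])
for t in([512,-348,100],[512,-348,62]): print('tool delta',(m.T@(np.array(t)-s['position'])).round(1))
G=R.from_euler('y',-25,degrees=True).as_matrix();print('jz',(m@G@np.array([0,0,-1])).round(3))
E
```

```text
clock: 20.25
position: [517.2, -342.7, 246.9]
ee_rot: [-0.014, 0.974, 0.064, 0.216]
contact_force: [0.0, -0.2, -2.3]
gripper_width: 0.688
[[0.899, 0.13, 0.418], [0.118, -0.991, 0.056], [0.422, -0.001, -0.907]] [-0.91072521 -0.00639398  1.81093672  0.412579    1.14101619  0.39262944]
tool delta [-67.3   4.7 130.7]
tool delta [-83.3   4.7 165.2]
jz [ 0.001 -0.001  1.   ]
```

```bash
python3 -m inch '{"dp":[[-8,0.5,16],[-8,0.5,16],[-8,0.5,16],[-8,0.5,16],[-8,0.5,16],[-8,0.5,16],[-8,0.5,16],[-8,0.5,16],[-8,0.5,16],[-5,0,10],[-2.5,0,5],[0,0,0],[0,0,0]],"turn":[[0,0,0],[0,0,0],[0,0,0],[0,0,0],[0,0,0],[0,0,0],[0,0,0],[0,0,0],[0,0,0],[0,0,0],[0,0,0],[0,0,0],[0,0,0]]}'
python3 -m inch '{"dp":[[-0.85,0,1.8],[-0.85,0,1.8],[-0.4,0,0.9],[0,0,0],[0,0,0]],"turn":[[0,0,0],[0,0,0],[0,0,0],[0,0,0],[0,0,0]]}'
```

```text
clock: 21.55
position: [513.2, -349.5, 70.4]
ee_rot: [-0.013, 0.974, 0.063, 0.216]
contact_force: [-0.5, -1.0, -1.9]
gripper_width: 0.687
clock: 22.05
position: [512.7, -349.3, 64.6]
ee_rot: [-0.014, 0.974, 0.063, 0.216]
contact_force: [0.4, -0.6, -3.0]
gripper_width: 0.688
```

```bash
python3 -m inch '{"dp":[[-0.85,0,1.8],[-0.43,0,0.9],[0,0,0],[0,0,0]],"turn":[[0,0,0],[0,0,0],[0,0,0],[0,0,0]]}'
python3 -m inch '{"dp":[[-0.43,0,0.9],[-0.43,0,0.9],[0,0,0],[0,0,0]],"turn":[[0,0,0],[0,0,0],[0,0,0],[0,0,0]]}'
```

```text
clock: 22.45
position: [512.7, -349.2, 61.5]
ee_rot: [-0.014, 0.974, 0.063, 0.216]
contact_force: [0.1, 0.3, -1.8]
gripper_width: 0.689
clock: 22.85
position: [512.7, -349.2, 59.6]
ee_rot: [-0.014, 0.974, 0.063, 0.216]
contact_force: [-0.1, 0.4, -3.2]
gripper_width: 0.687
```

```bash
python3 -m inch '{"dp":[[-0.43,0,0.9],[0,0,0],[0,0,0]],"turn":[[0,0,0],[0,0,0],[0,0,0]]}'
python3 -m inch '{"dp":[[-0.43,0,0.9],[0,0,0],[0,0,0]],"turn":[[0,0,0],[0,0,0],[0,0,0]]}'
```

```text
clock: 23.15
position: [512.9, -349.5, 59.2]
ee_rot: [-0.013, 0.974, 0.063, 0.216]
contact_force: [-1.6, 0.4, 2.0]
gripper_width: 0.686
clock: 23.45
position: [513.2, -349.6, 59.1]
ee_rot: [-0.014, 0.974, 0.063, 0.217]
contact_force: [-4.9, 2.7, 9.8]
gripper_width: 0.685
```

The jug is on the table (contact force rising). I release and retreat straight up.

```bash
python3 -m inch '{"dp":[[0.2,0,-0.4],[0,0,0],[0,0,0],[0,0,0],[0,0,0],[0,0,0]],"turn":[[0,0,0],[0,0,0],[0,0,0],[0,0,0],[0,0,0],[0,0,0]]}' 87 20
python3 -m inch '{"dp":[[2,0,-4.5],[4.2,0,-9],[8,0,-17.2],[8,0,-17.2],[8,0,-17.2],[8,0,-17.2],[8,0,-17.2],[8,0,-17.2],[8,0,-17.2],[8,0,-17.2],[8,0,-17.2],[8,0,-17.2],[0,0,0],[0,0,0],[0,0,0],[0,0,0]],"turn":[[0,0,0],[0,0,0],[0,0,0],[0,0,0],[0,0,0],[0,0,0],[0,0,0],[0,0,0],[0,0,0],[0,0,0],[0,0,0],[0,0,0],[0,-8.33,0],[0,-8.33,0],[0,-8.34,0],[0,0,0]]}'
python3 -c "
from h import *
state()"
```

```text
clock: 24.05
position: [512.7, -349.2, 57.9]
ee_rot: [-0.014, 0.974, 0.063, 0.216]
contact_force: [-0.6, -0.0, -0.9]
gripper_width: 0.992
clock: 25.65
position: [514.8, -348.3, 263.0]
ee_rot: [0.001, 0.998, 0.066, -0.001]
contact_force: [0.3, 0.2, -0.6]
gripper_width: 0.999
{'clock': 25.65, 'joints': [-0.72, 0.197, 1.504, -0.002, 1.441, 0.718], 'joint_velocities': [-0.053, -0.061, 0.094, 0.095, -0.078, -0.088], 'tau': [0.425, -48.993, -41.185, -0.957, 0.749, 0.848], 'position': [514.807, -348.275, 262.976], 'ee_rot': [0.001, 0.998, 0.066, -0.001], 'contact_force': [0.343, 0.22, -0.643], 'moment': [-0.024, 0.101, 0.045], 'gripper_width': 0.999}
```

```bash
python3 -m inch '{"dp":[[0,-12,0],[0,-25,0],[0,-25,0],[0,-25,0],[0,-25,0],[0,-25,0],[0,-25,0],[0,-25,0],[0,-25,0],[-5,-25,10],[-5,-20,10],[-5,-20,10],[-5,-15,10],[0,0,0],[0,0,0]],"turn":[[0,0,0],[0,0,0],[0,0,0],[0,0,0],[0,0,0],[0,0,0],[0,0,0],[0,0,0],[0,0,0],[0,0,0],[0,0,0],[0,0,0],[0,0,0],[0,0,0],[0,0,0]]}' 60
python3 - <<'E'
from h import *
state()
c=snap('wrist');print(proj(c,[504,-51,45]),proj(c,[504,-51,92]))
u,v=proj(c,[504,-51,70]).astype(int);print(u,v)
x0=max(0,min(540,u-60));y0=max(0,v-60)
g=c['frame'][y0:y0+120,x0:x0+120];print(x0,y0)
snap('side');b=load('side')['frame'];snap('scene');a=load('scene')['frame']
cv2.imwrite('pics/k1.png',np.hstack([cv2.resize(g,(480,480),interpolation=cv2.INTER_CUBIC),np.vstack([cv2.resize(b[80:200,310:470],(320,240)),cv2.resize(a[220:340,100:260],(320,240))])]))
E
```

```text
clock: 27.15
position: [454.3, -62.3, 222.8]
ee_rot: [0.0, 0.998, 0.064, 0.001]
contact_force: [-0.4, -0.4, 0.0]
gripper_width: 0.689
{'clock': 27.15, 'joints': [-0.309, -0.181, 1.96, 0.0, 1.36, 1.133], 'joint_velocities': [-0.009, 0.019, -0.039, -0.006, 0.001, 0.002], 'tau': [0.532, -29.517, -37.319, 0.146, 0.011, 0.022], 'position': [454.292, -62.322, 222.804], 'ee_rot': [0.0, 0.998, 0.064, 0.001], 'contact_force': [-0.416, -0.359, 0.046], 'moment': [-0.071, 0.173, -0.01], 'gripper_width': 0.689}
[312.08975143 148.22693123] [310.74931756 152.32482916]
311 150
251 90
```

View pics/k1.png

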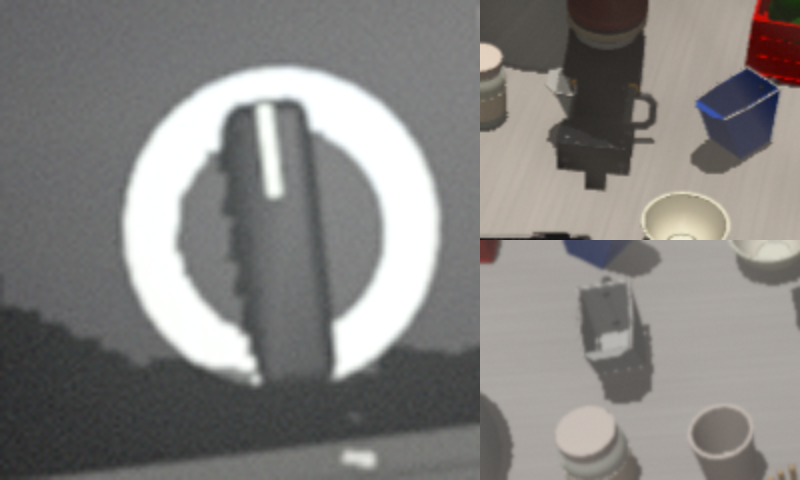

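The jug stands upright and empty with the grey handle clear. The knob bar is centred at about (321,150) in the wrist image, running from (317,116) to (325,185). I'll convert these to world coordinates.

```bash
python3 - <<'E'
from h import *
c=load('wrist')
p=onz(c,251+263/4,90+103/4,92);q=onz(c,251+295/4,90+380/4,92)
m1=onz(c,251+264/4,90+103/4,92);m2=onz(c,251+275/4,90+198/4,92)
print('ends',p.round(1),q.round(1),'len',np.linalg.norm(p-q),'mid',((p+q)/2).round(1),'ring',onz(c,321.5,147,45).round(1))
for a,b in((q,p),(m2,m1)): print('bar yaw',np.degrees(np.arctan2(a[1]-b[1],a[0]-b[0]))%180)
s=telemetry.observe();m=rot(s['ee_rot']);print('tool x yaw',np.degrees(np.arctan2(m[1,0],m[0,0])),'delta to knob',(m.T@(np.array([*((p+q)/2)[:2],80])-s['position'])).round(1))
E
```

```text
ends [527. -52.  92.] [484.2 -62.7  92. ] len 44.130042614406904 mid [505.6 -57.3  92. ] ring [505.8 -57.9  45. ]
bar yaw 14.12003420540023
bar yaw 14.144069520424011
tool x yaw 7.347110993402306 delta to knob [ 50.4   0.6 143.4]
```

```bash
python3 -m inch '{"dp":[[16.8,0.2,0],[16.8,0.2,0],[16.8,0.2,0],[0,0,0],[0,0,20],[0,0,20],[0,0,20],[0,0,20],[0,0,20],[0,0,10],[0,0,0],[0,0,0]],"turn":[[0,0,0],[0,0,0],[0,0,0],[0,0,-6.8],[0,0,0],[0,0,0],[0,0,0],[0,0,0],[0,0,0],[0,0,0],[0,0,0],[0,0,0]]}' 50 40
python3 - <<'E'
from h import *
s=telemetry.observe();m=rot(s['ee_rot']);print(s['joints'],'tool x yaw',np.degrees(np.arctan2(m[1,0],m[0,0])),'delta to knob',(m.T@(np.array([505.7,-57.5,78])-s['position'])).round(1))
E
```

```text
clock: 28.5
position: [505.5, -56.8, 113.1]
ee_rot: [0.001, 0.992, 0.124, 0.0]
contact_force: [1.5, 0.3, -0.4]
gripper_width: 0.571
[-2.66546152e-01  6.96179593e-02  1.93954783e+00 -7.61510452e-04
  1.13136253e+00  1.05686785e+00] tool x yaw 14.192523083956683 delta to knob [-0.   0.7 35.1]
```

```bash
python3 -m inch '{"dp":[[0,0.7,9],[0,0,9],[0,0,9],[0,0,8],[0,0,0],[0,0,0]],"turn":[[0,0,0],[0,0,0],[0,0,0],[0,0,0],[0,0,0],[0,0,0]]}'
python3 -m inch '{"dp":[[0,0,0],[0,0,0],[0,0,0],[0,0,0],[0,0,0],[0,0,0],[0,0,0],[0,0,0],[0,0,0]],"turn":[[0,0,0],[0,0,0],[0,0,0],[0,0,0],[0,0,0],[0,0,0],[0,0,0],[0,0,0],[0,0,0]]}' 5 40
python3 -m inch '{"dp":[[0,0,2],[0,0,2],[0,0,2],[0,0,1.5],[0,0,1],[0,0,0],[0,0,0]],"turn":[[0,0,0],[0,0,0],[0,0,0],[0,0,0],[0,0,0],[0,0,0],[0,0,0]]}'
```

```text
clock: 29.1
position: [504.9, -57.0, 77.0]
ee_rot: [0.0, 0.992, 0.124, -0.0]
contact_force: [0.9, -1.1, 1.1]
gripper_width: 0.579
clock: 30.0
position: [505.0, -56.2, 77.5]
ee_rot: [-0.0, 0.992, 0.124, -0.0]
contact_force: [-1.6, 6.0, 3.5]
gripper_width: 0.156
clock: 30.7
position: [505.2, -56.3, 70.9]
ee_rot: [-0.0, 0.992, 0.124, -0.0]
contact_force: [-7.9, 7.4, 19.9]
gripper_width: 0.16
```

The knob is gripped (13.9 mm) and fully in: it sank 6.6 mm with 20 N of push. Now I turn it anticlockwise.

```bash
python3 -m inch '{"dp":[[0,0,0],[0,0,0],[0,0,0],[0,0,0],[0,0,0],[0,0,0],[0,0,0],[0,0,0],[0,0,0],[0,0,0]],"turn":[[0,0,-6],[0,0,-6],[0,0,-6],[0,0,-6],[0,0,-6],[0,0,-6],[0,0,-6],[0,0,-6],[0,0,0],[0,0,0]]}'
python3 -m inch '{"dp":[[0,0,0],[0,0,0],[0,0,0],[0,0,0],[0,0,0],[0,0,0],[0,0,0],[0,0,0],[0,0,0]],"turn":[[0,0,-6],[0,0,-6],[0,0,-6],[0,0,-6],[0,0,-6],[0,0,-6],[0,0,-5],[0,0,0],[0,0,0]]}'
python3 - <<'E'
from h import *
state();s=telemetry.observe();m=rot(s['ee_rot']);print('tool x yaw',np.degrees(np.arctan2(m[1,0],m[0,0])))
E
```

```text
clock: 31.7
position: [505.8, -57.0, 71.0]
ee_rot: [0.001, 0.856, 0.517, 0.0]
contact_force: [-5.9, 4.6, 15.9]
gripper_width: 0.154
clock: 32.6
position: [506.6, -57.0, 71.0]
ee_rot: [0.001, 0.621, 0.784, 0.001]
contact_force: [-3.7, 3.1, 12.6]
gripper_width: 0.159
{'clock': 32.6, 'joints': [-0.267, 0.133, 1.961, -0.0, 1.044, -0.498], 'joint_velocities': [-0.0, -0.0, -0.0, -0.001, -0.001, 0.003], 'tau': [-1.894, -33.713, -29.407, -0.913, -1.206, -0.016], 'position': [506.611, -57.002, 70.986], 'ee_rot': [0.001, 0.621, 0.784, 0.001], 'contact_force': [-3.749, 3.107, 12.612], 'moment': [0.72, 0.509, 0.109], 'gripper_width': 0.159}
tool x yaw 103.22902091050763
```

```bash
python3 -m inch '{"dp":[[0,0,0],[0,0,0],[0,0,0],[0,0,0]],"turn":[[0,0,-2],[0,0,-2],[0,0,0],[0,0,0]]}'
python3 - <<'E'
from h import *
s=telemetry.observe();m=rot(s['ee_rot']);print('tool x yaw',np.degrees(np.arctan2(m[1,0],m[0,0])),s['moment'])
E
```

```text
clock: 33.0
position: [506.7, -57.0, 71.0]
ee_rot: [0.001, 0.594, 0.805, 0.001]
contact_force: [-2.8, 3.4, 12.2]
gripper_width: 0.156
tool x yaw 107.12692552194432 [ 0.70958852  0.44249525 -0.68401931]
```

The moment jumped to -0.68 N m at the end stop (about 90° turned). I release, go up and look.

```bash
python3 -m inch '{"dp":[[0,0,0],[0,0,0],[0,0,0],[0,0,0],[0,0,0],[0,0,0]],"turn":[[0,0,0],[0,0,0],[0,0,0],[0,0,0],[0,0,0],[0,0,0]]}' 50 20
python3 -m inch '{"dp":[[0,0,-5],[0,0,-15],[0,0,-20],[0,0,-20],[0,0,-25],[0,0,-25],[0,0,-25],[0,0,-25],[0,40,0],[0,40,0],[0,40,0],[0,0,0],[0,0,0]],"turn":[[0,0,0],[0,0,0],[0,0,0],[0,0,0],[0,0,0],[0,0,0],[0,0,0],[0,0,0],[0,0,0],[0,0,0],[0,0,0],[0,0,0],[0,0,0]]}'
python3 - <<'E'
from h import *
state()
a=snap('scene')['frame'];b=snap('side')['frame']
cv2.imwrite('pics/e1.png',np.hstack([cv2.resize(a[180:360,120:430],(400,232)),cv2.resize(b[60:340,220:480],(400,430))[:232]]) if 0 else np.hstack([cv2.resize(a[160:400,110:430],(400,300)),cv2.resize(b[80:320,190:510],(400,300))]))
E
```

```text
clock: 33.6
position: [505.0, -57.1, 68.7]
ee_rot: [0.0, 0.593, 0.805, -0.0]
contact_force: [-0.1, 0.4, 0.0]
gripper_width: 0.553
clock: 34.9
position: [619.5, -21.2, 228.1]
ee_rot: [-0.001, 0.593, 0.805, -0.001]
contact_force: [-1.3, 0.3, -0.1]
gripper_width: 0.569
{'clock': 34.9, 'joints': [-0.161, 0.216, 1.548, -0.001, 1.38, -0.462], 'joint_velocities': [-0.014, -0.045, 0.035, -0.002, 0.002, 0.0], 'tau': [0.398, -48.083, -39.452, 0.123, -0.076, 0.036], 'position': [619.545, -21.19, 228.062], 'ee_rot': [-0.001, 0.593, 0.805, -0.001], 'contact_force': [-1.29, 0.311, -0.128], 'moment': [-0.108, 0.053, -0.02], 'gripper_width': 0.569}
```

View pics/e1.png

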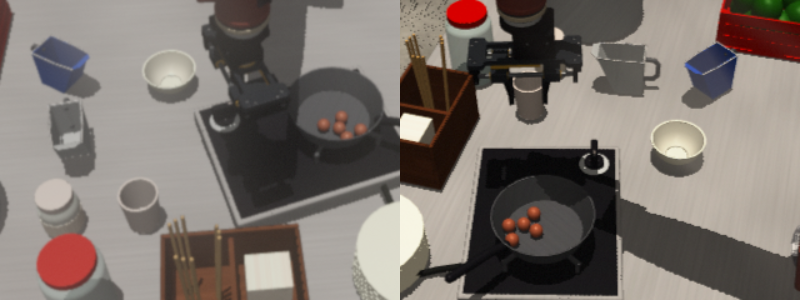

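The last allowed picture shows five shallots in the pan on its burner, the jug upright at its place, and the knob bar turned crosswise. I'll check the knob angle numerically from the wrist camera.

```bash
python3 -m inch '{"dp":[[-17,-40,0],[-17,-40,0],[-17,-39,0],[0,0,0],[0,0,0],[0,0,0]],"turn":[[0,0,0],[0,0,0],[0,0,0],[0,0,0],[0,0,0],[0,0,0]]}'
python3 - <<'E'
from h import *
c=snap('wrist');k=[505.7,-57.5,92];u,v=proj(c,k);print(u,v)
g=cv2.cvtColor(c['frame'],cv2.COLOR_BGR2GRAY);x0,y0=int(u)-50,int(v)-50;g=g[y0:y0+100,x0:x0+100]
for th in(110,140,170):
    n,l,st,ce=cv2.connectedComponentsWithStats((g>th).astype('uint8'))
    for i in range(1,n):
        if st[i,4]<25: continue
        (cx,cy),(w,h),a=cv2.minAreaRect(np.argwhere(l==i)[:,::-1].astype(np.float32))
        b=cv2.boxPoints(((cx,cy),(w,h),a));e=[(b[0]+b[1])/2,(b[2]+b[3])/2] if np.linalg.norm(b[0]-b[1])<np.linalg.norm(b[1]-b[2]) else [(b[1]+b[2])/2,(b[3]+b[0])/2]
        P=[onz(c,q[0]+x0,q[1]+y0,92)[:2] for q in e];d=P[0]-P[1]
        print(th,st[i,4],(round(cx),round(cy)),(round(w,1),round(h,1)),'yaw',np.degrees(np.arctan2(d[1],d[0]))%180,np.round(P).tolist())
E
```

```text
clock: 35.6
position: [521.3, -105.3, 229.8]
ee_rot: [0.001, 0.593, 0.805, 0.0]
contact_force: [-0.7, -0.4, 0.5]
gripper_width: 0.573
321.0351608739715 150.66271050425956
110 148 (6, 10) (21.0, 13.0) yaw 105.71991385487067 [[470.0, -35.0], [473.0, -48.0]]
110 2072 (50, 44) (75.3, 74.6) yaw 14.88048522989098 [[480.0, -60.0], [528.0, -47.0]]
110 68 (51, 27) (3.1, 21.1) yaw 103.97483965014943 [[500.0, -36.0], [503.0, -49.0]]
```

The marker line now reads 104.0° against 14.1° at the start. That is 89.9° (1.57 rad), so the knob is fully open. The robot is clear, and I hand in.

```bash
python3 -c "
from rig import finish_job
print(finish_job())"
```

```text
the job is handed in; nothing more can be done
None
```

The job is done and handed in at about 36 s on the robot's clock, with the gripper open and clear of everything.

**What I did:**
- **Shallots:** I gripped the aluminium jug by its side walls, turned its lip to the pan and tipped it to nearly 90°. By the arm's pose the lip was about 50 mm above the pan floor, and all five shallots fell in.
- **Jug:** I stood it upright and empty near where it started, turned about 26° from its first heading.
- **Knob:** I pushed it in about 6.6 mm and turned it anticlockwise to its end stop.

**Last checks:**
- **Cameras:** after the pour, five shallots showed in the pan in all three cameras. The last scene and side pictures showed them still there, with the pan on its burner and the jug upright.
- **Other things:** the blue jug, bowl, cup and jar looked undisturbed. The plate and sauce bottle were outside the last close-ups, but the arm stayed clear of them.
- **Knob angle:** its marker measured 89.9° (1.57 rad) of turn, and the wrist felt the end stop.

One carry fell about 30 mm short because of the joint-speed limit, and I corrected it before pouring. No check failed at the end.

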